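# Put away the washing-up from the drainer

### The arm

A 6-joint arm with a two-finger parallel gripper is mounted at the origin on the work surface. World frame = base frame: x ahead of the robot, y to its left, z up, the work surface at z = 0. Lengths are in mm, angles in rad, forces in N, time in s.
With the tool pointing down it reaches from about 275 to 750 mm from the base axis. Payload 10.2 kg.
Tool frame: the origin (TCP) lies at the very end of the fingers, on their centre line; the grasp point (between the pads) lies 19 mm behind it; z points along the fingers, y is the line along which they close (so a half turn about z gives the same grasp; the last joint's range is limited). The gripper opens to 85 mm and grips with 20 to 120 N. Pads are 22 mm wide; open, the fingers measure 114 mm over their backs; the gripper's body (76 mm by 85 mm) begins 54 mm behind the grasp point. The pads swing forward as they close: fully open they stand 13 mm farther back than shut.
Start: joints at [-1.344, 0.313, 1.498, -0, 1.331, -0.223], TCP at [228.251, -472.792, 231.294] pointing down, gripper open.
Joint ranges: [-2.94, 2.94], [-0.97, 2.17], [0.19, 2.56], [-1.23, 4.37], [0.02, 3.11], [-2.88, 2.88]. Speed limits (rad/s): [2.39, 2.39, 3.01, 3.14, 3.14, 3.14].

### API

Orientations are given as a unit quaternion [w, x, y, z].
In Python, from rig import ctrl gives the robot as it stands.
- The arm moves only by the shell command python3 -m pendant 'ROWS' [FORCE]. ROWS is JSON, a list that holds one entry, the list of rows, each a list of 5 numbers: the shift along the tool's x, y, z normalised to -1 to 1, where 1 is 200 mm, then the turn about the tool's z normalised to -1 to 1, where 1 is pi rad, then the opening, from 0 (shut) to 1 (fully open). In form: [[[dx, dy, dz, spin, hand], ...]]. A call has 1 to 12 rows; each row is the pose to reach, as a shift and turn from the pose commanded when the call began, along the tool's axes at that moment, turning the shorter way round; what a row does not reach only later rows make up. A row lasts 1/10 s, in which the tool goes at most 50 mm and 8.59 degrees, less where a joint would pass 70% of its speed; a pose out of reach is approached as far as the arm can. A call with a number of a shift or a turn outside -1 to 1 is refused whole. A call with a gripper value outside its range is refused whole. The fingers move at their own pace and stop on an object; FORCE is the grip in N (left out, the last holds). Time passes only in rows, so rows that repeat a pose let the fingers close. It gives the time, the measured TCP pose, the force, the opening and the grip force at its end, in the units of the state.
- ctrl.sense(): the state, without advancing time (a new reading comes with each control period).
- ctrl.capture(name): name is "scene" or "top"; returns (picture, depth): 480x640x3 uint8, blue, green, red; 480x640 float32, mm along the optical axis (not along the pixel's ray), 0 where there is no reading.
- ctrl.get_calibration(name): a dict with "K" (3x3 intrinsics, pixels), "origin" and "rotation" of the camera in the world. Camera axes: x right, y down, z forward; pixel columns grow to the right and rows downward; lengths in mm; the calibration is good to about 2 mm. A picture is of the moment at which its call begins. get_calibration takes no time and is no camera call.
- ctrl.finish_job(): hands the job in; it is judged then, once.
The state is a dict: "time_s": time; "joints": joint angles; "dq": joint speeds; "tau": joint torques, N m; "eef_pos": TCP position; "ee_rot": TCP orientation; "force": force on the tool from outside, world axes, zero at the start; "wrist_torque": the same for the moment, N m; "grip_width": opening from 0.0 (shut) to 1.0 (fully open); "grip_force": force on a finger pad.
Only numpy, scipy, OpenCV 4.12 (cv2) and the standard library are available. Lean on these libraries where they do the work, as an engineer would, in place of code of your own. Each camera call takes 0.05 s, during which the arm holds its last target. There are 200 camera calls.

### The job

Clear the dry things off the slate drainer: lay the potato masher lengthways and flat in the long utensil tray, stand the ramekin and the egg cup upright side by side on the floor of the low wooden crockery tray, setting them down gently so that they do not chip, and put both rinsed tins in the deep recycling tub. Leave the funnel and the glass casserole dish standing where they are.

Things in the scene. Friction and masses are not known exactly. Their poses are not given: they have to be found in the camera images.
- ramekin_center (a point): white ceramic ramekin, loose, 66 mm in diameter and 45 mm high, open at the top, straight fluted wall 4 mm thick; standing upright on the drainer (the drainer's top is 6 mm above the worktop). This point is on its axis, half-way up (22.5 mm above its underside); z points out of its mouth. It can be gripped across its diameter. About 140 g
- egg_cup_center (a point): white ceramic egg cup, loose, 62 mm high, standing upright on the drainer: foot 42 mm in diameter, waist 24 mm at 12 to 16 mm up, bowl with a straight wall 48 mm across from 34 mm up to the rim. This point is on its axis, half-way up (31 mm above its underside); grip the straight wall, 3 to 31 mm above this point; z points out of its mouth. About 90 g
- low_tin_center (a point): low rinsed steel food tin, no label, loose, 66 mm in diameter and 48 mm high, open at the top; standing upright on the drainer. This point is on its axis, half-way up (24 mm above its underside). About 45 g
- tall_tin_center (a point): tall narrow rinsed steel food tin, no label, loose, 54 mm in diameter and 75 mm high, open at the top; standing upright on the drainer. This point is on its axis, half-way up (37.5 mm above its underside). About 45 g
- masher_grip (a point): steel potato masher, loose, 240 mm long, lying on the drainer on its handle end and the edge of its head. Round handle 22 mm in diameter, from 115 mm behind to 37 mm in front of this point; 70 mm square head plate standing across the tool 123 mm in front. This point is on the handle's axis near the centre of mass, 22 mm above the surface it lies on; x points to the head, z up. About 160 g
- crockery_tray: low wooden crockery tray, fixed, 240 mm (its x) by 155 mm (its y) outside, walls 8 mm thick and 30 mm high, floor 8 mm thick, with a carrying bar over each short end wall (top of the bar 59 mm up, 110 to 122 mm from the middle). Origin at the centre of its underside, on the worktop; z up
- utensil_tray: long narrow light-wood utensil tray, fixed, open on top, 310 mm (its x) by 140 mm (its y) outside, 50 mm high, walls and floor 7 mm thick (inside 296 by 126 mm). Origin at the centre of its underside, on the worktop; z up
- recycling_tub: deep grey plastic recycling tub, fixed, open on top, 220 mm (its x) by 155 mm (its y) outside, 120 mm high, walls and floor 4 mm thick, a 5 mm lip outside the rim of the long sides and a hand grip reaching 17 mm out at each short end. Origin at the centre of its underside, on the worktop; z up
- funnel: bystander: yellow plastic funnel, loose, standing mouth down on the drainer, 90 mm across with a small tab reaching 64 mm from its axis, 105 mm high, spout up. Origin at the centre of its underside. Leave it alone
- casserole: bystander: round clear glass casserole dish, loose, 180 mm across, 70 mm high, with two lugs at the rim (226 mm over the lugs, along its y). Origin at the centre of its underside. Leave it alone

How it is judged (in metres and radians):
At the end, for the whole second after the job is handed in: Ramekin and egg cup upright (0.12 rad) on the crockery tray's floor, both tins inside the recycling tub (centres below its rim), the masher flat inside the utensil tray along its length (0.25 rad), all at rest; funnel and casserole moved under 25 mm, funnel upright (x of ramekin_center in the frame of crockery_tray between -0.085 and 0.085 m and y of ramekin_center in the frame of crockery_tray between -0.045 and 0.045 m and z of ramekin_center in the frame of crockery_tray below 0.036 m and angle between each of ramekin_center, egg_cup_center's own z axis and vertical below 0.12 rad and x of egg_cup_center in the frame of crockery_tray between -0.095 and 0.095 m and y of egg_cup_center in the frame of crockery_tray between -0.055 and 0.055 m and z of egg_cup_center in the frame of crockery_tray below 0.043 m and x of low_tin_center in the frame of recycling_tub between -0.1 and 0.1 m and y of low_tin_center in the frame of recycling_tub between -0.07 and 0.07 m and z of each of low_tin_center, tall_tin_center in the frame of recycling_tub below 0.11 m and x of tall_tin_center in the frame of recycling_tub between -0.1 and 0.1 m and y of tall_tin_center in the frame of recycling_tub between -0.07 and 0.07 m and x of masher_grip in the frame of utensil_tray between -0.045 and 0.045 m and y of masher_grip in the frame of utensil_tray between -0.045 and 0.045 m and z of masher_grip in the frame of utensil_tray below 0.039 m and angle between the x axis of masher_grip and the x axis of utensil_tray, either way round below 0.25 rad and linear speed of each of ramekin, egg_cup, low_tin, tall_tin, masher below 0.02 m/s and distance of each of funnel, casserole from where it was at the start of the episode below 0.025 m and angle between funnel's own z axis and vertical below 0.2 rad); the robot touches nothing.
It fails at once if the ramekin was dropped: it fell faster than 0.8 m/s (about 33 mm) out of the fingers (linear speed of ramekin above 0.8 m/s and contact force between ramekin and the fingers below 0.05 N).
It fails at once if the ramekin was banged into the crockery tray (more than 60 N) (contact force between ramekin and crockery_tray above 60 N).
It fails at once if the egg cup was dropped: it fell faster than 0.8 m/s (about 33 mm) out of the fingers (linear speed of egg_cup above 0.8 m/s and contact force between egg_cup and the fingers below 0.05 N).
It fails at once if the egg cup was banged into the crockery tray (more than 60 N) (contact force between egg_cup and crockery_tray above 60 N).
It fails at once if the funnel was knocked over (angle between funnel's own z axis and vertical above 0.5 rad).
It also fails if it takes over 144 s, if anything falls off the work surface, if the arm or the gripper's body presses on something with over 40 N, if the wrist force passes 120 N, or if a joint passes its speed limit or range.

## Working session

There is one attempt and no reset: what is moved stays moved. The work goes in short steps, Python scripts to look and compute and a shell command to move; the robot and the scene stay as the last step left them, time stands still between calls to the robot, and variables do not carry over. Pictures are saved under pics/ and viewed, at most 14 in all, crops included, and the job is handed in when it is done.

```bash
mkdir -p pics
python3 - <<'E'
from rig import ctrl
import cv2,numpy as np
for n in("scene","top"):
    p,d=ctrl.capture(n); cv2.imwrite(f"pics/{n}0.png",p); np.save(f"{n}0.npy",d)
    print(n,ctrl.get_calibration(n))
s=ctrl.sense();print(s)
E
```

```text
scene {'K': array([[617.61201662,   0.        , 332.02253604],
       [  0.        , 617.61201662, 236.25382302],
       [  0.        ,   0.        ,   1.        ]]), 'origin': array([1487.48233595, -544.60552918,  961.312407  ]), 'rotation': array([-0.35928219,  0.77298752,  0.47439785, -0.2198938 ])}
top {'K': array([[616.48822666,   0.        , 319.11287644],
       [  0.        , 616.48822666, 234.94502036],
       [  0.        ,   0.        ,   1.        ]]), 'origin': array([ 303.16395886,  -46.81586478, 1788.52305174]), 'rotation': array([-0.04292817,  0.71297754, -0.6978226 ,  0.05351467])}
{'time_s': 0.1, 'joints': array([-1.34438545e+00,  3.13401730e-01,  1.49835028e+00,  7.84534282e-06,
        1.33102363e+00, -2.23384748e-01]), 'dq': array([ 0.0015469 , -0.00204808, -0.00125975,  0.00044351, -0.0021532 ,
        0.00121497]), 'tau': array([ 3.77326083e-03, -4.12897217e+01, -2.60142893e+01, -1.55638890e-05,
        3.00765627e-03,  3.11638928e-06]), 'eef_pos': array([ 228.20516742, -472.55152141,  230.79245515]), 'ee_rot': array([-5.91501463e-04,  9.74816939e-01,  2.23005799e-01,  2.91492416e-06]), 'force': array([-0.13579814,  0.19219144,  0.34914667]), 'wrist_torque': array([ 0.00126309,  0.00720858, -0.00707827]), 'grip_force': 0.0, 'grip_width': 0.9985153208633532}
```

View pics/top0.png

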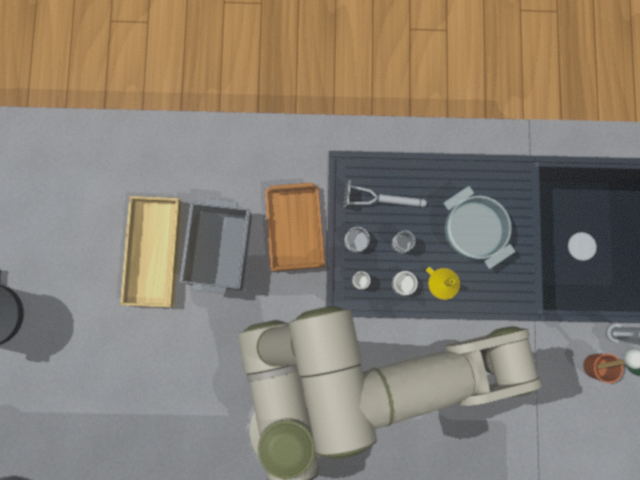

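View pics/scene0.png

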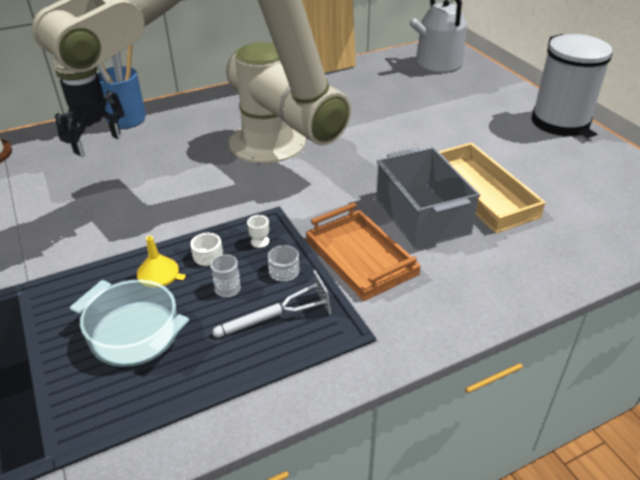

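The top picture shows the masher (head 350,195; handle end 425,203), low tin (357,240), tall tin (403,241), egg cup (361,281), ramekin (405,284), funnel (444,284), casserole (478,228), crockery tray (296,227), tub (217,247) and utensil tray (151,252). The scene view confirms this. I'll enlarge crops for exact rims.

Run:
```python
import cv2
p=cv2.imread("pics/top0.png")
a=p[170:310,330:470];cv2.imwrite("pics/cropA.png",cv2.resize(a,None,fx=4.2857,fy=4.2857,interpolation=cv2.INTER_CUBIC))
a=p[175:315,115:335];cv2.imwrite("pics/cropB.png",cv2.resize(a,None,fx=3.6,fy=3.6,interpolation=cv2.INTER_CUBIC))
```

```text
(no output)
```

View pics/cropA.png

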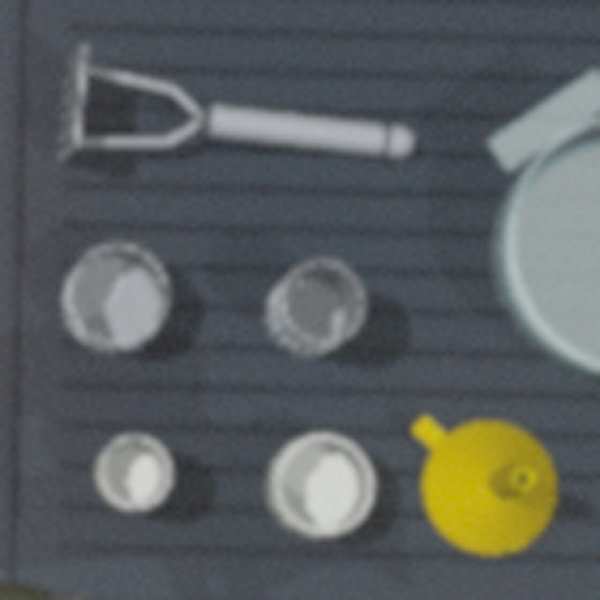

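View pics/cropB.png

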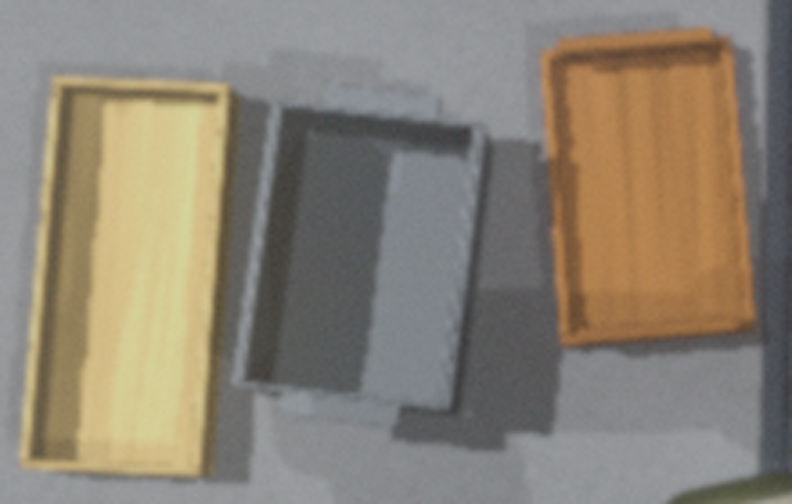

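Crop A: rims of low tin (117,297), tall tin (325,300), egg cup (135,473), ramekin (322,485); masher handle (208,121)–(413,141). Crop B: utensil tray corners (52,77),(230,85),(208,475),(22,466); tub (273,100),(487,127),(458,411),(236,383); crockery (545,45),(735,32),(755,328),(565,345).

```bash
cat > h.py <<'E'
import numpy as np
from rig import ctrl
from scipy.spatial.transform import Rotation as R
def cam(n="top"):
    c=ctrl.get_calibration(n);q=c["rotation"];return c["K"],np.array(c["origin"]),R.from_quat([q[1],q[2],q[3],q[0]]).as_matrix()
def ray(u,v,z,n="top"):
    K,o,r=cam(n);d=r@np.linalg.solve(K,[u,v,1.]);return o+d*(z-o[2])/d[2]
def proj(P,n="top"):
    K,o,r=cam(n);p=K@(r.T@(np.array(P)-o));return p[:2]/p[2]
def tool(): # position and yaw of tool x axis (tool down)
    s=ctrl.sense();q=s["ee_rot"];M=R.from_quat([q[1],q[2],q[3],q[0]]).as_matrix();return s["eef_pos"],M
def go(x,y,z,yaw=None): # world goal -> row numbers; yaw= direction of closing axis (mod pi), deg
    p,M=tool();d=M.T@(np.array([x,y,z])-p)/200
    s=None
    if yaw is not None:
        a=np.degrees(np.arctan2(M[1,1],M[0,1]));e=(yaw-a+90)%180-90;s=-e/180  # tool z is down
    print("row",d.round(3),"spin",s and round(s,3), "from",p.round(1))
E
python3 - <<'E'
from h import *
d=np.load("top0.npy")
A=lambda x,y:(330+(x+.5)/4.2857-.5,170+(y+.5)/4.2857-.5)
B=lambda x,y:(115+(x+.5)/3.6-.5,175+(y+.5)/3.6-.5)
K,o,r=cam();print("axis",r.round(3).tolist(),"nadir",proj([o[0],o[1],0]))
for n,c,z,ex in(("low",(117,297),54,(172-62)),("tall",(325,300),81,84),("egg",(135,473),68,81),("ram",(322,485),51,109),("funnel",(489,487),8,135),("hfront",(208,121),28,0),("hend",(413,141),17,0)):
    P=ray(*A(*c),z);Q=ray(*A(c[0]+ex,c[1]),z);u,v=A(*c);print(n,P.round(1),"diam",np.linalg.norm(P-Q).round(1))
for n,cs,z in(("ut",[(52,77),(230,85),(208,475),(22,466)],50),("tub",[(273,100),(487,127),(458,411),(236,383)],120),("crock",[(545,45),(735,32),(755,328),(565,345)],50)):
    P=np.array([ray(*B(*c),z) for c in cs]);L=P[[1,2,3,0]]-P
    l=(P[0]+P[1]-P[2]-P[3]);print(n,P.mean(0).round(1),"sides",np.linalg.norm(L,axis=1).round(),"long yaw",np.degrees(np.arctan2(l[1],l[0])).round(1))
# depth check: points of drainer objects
v,u=np.mgrid[170:310,330:470];Z=d[170:310,330:470]
W=o+((np.stack([u,v,0*u+1],-1)@np.linalg.inv(K).T)*Z[...,None])@r.T
for n,c in(("low",(117,297)),("tall",(325,300)),("egg",(135,473)),("ram",(322,485))):
    C=ray(*A(*c),50);m=(np.linalg.norm(W[...,:2]-C[:2],axis=-1)<45)&(W[...,2]>(40));q=W[m];print(n,m.sum(),q[:,2].max().round(),((q.max(0)+q.min(0))/2).round(),(q.max(0)-q.min(0)).round())
m=(W[:45,:100,2]>14)&(Z[:45,:100]>0);q=W[:45,:100][m];print("masher",len(q),q.min(0).round(),q.max(0).round())
p,M=tool();print(p,M.round(3).tolist())
E
```

```text
axis [[0.02, -0.99, 0.136], [-1.0, -0.022, -0.013], [0.016, -0.136, -0.991]] nadir [308.90824886 319.52262571]
low [ 532.7 -178.    54. ] diam 73.0
tall [ 530.2 -312.    81. ] diam 55.0
egg [ 415.5 -190.1   68. ] diam 52.9
ram [ 411.3 -314.8   51. ] diam 72.0
funnel [ 415.1 -434.5    8. ] diam 91.6
hfront [ 658.1 -240.4   28. ] diam 0.0
hend [ 649.8 -382.1   17. ] diam 0.0
ut [486.9 405.5  50. ] sides [141. 308. 144. 307.] long yaw -0.5
tub [498.1 211.1 120. ] sides [164. 217. 167. 217.] long yaw -4.1
crock [565.4  -1.8  50. ] sides [152. 238. 150. 240.] long yaw 5.3
low 79 70.0 [ 536. -179.   55.] [64. 67. 29.]
tall 144 88.0 [ 531. -311.   64.] [55. 54. 48.]
egg 103 76.0 [ 417. -190.   58.] [47. 45. 36.]
ram 122 60.0 [ 413. -317.   50.] [65. 67. 20.]
masher 743 [ 611. -391.   14.] [744. -99.  80.]
[ 228.20516742 -472.55152141  230.79245515] [[0.901, 0.435, -0.0], [0.435, -0.901, 0.001], [0.0, -0.001, -1.0]]
```

```bash
python3 -c "
from h import *
go(412,-316,130,0)"
```

```text
row [ 1.168 -0.305  0.505] spin -0.357 from [ 228.2 -472.6  230.8]
```

```bash
python3 -m pendant '[[[0.1,-0.03,0.03,-0.04,1],[0.3,-0.08,0.1,-0.08,1],[0.5,-0.13,0.15,-0.12,1],[0.7,-0.18,0.2,-0.17,1],[0.9,-0.24,0.3,-0.21,1],[1,-0.26,0.35,-0.26,1],[1,-0.26,0.4,-0.3,1],[1,-0.26,0.4,-0.33,1],[1,-0.26,0.4,-0.357,1],[1,-0.26,0.4,-0.357,1]]]'; python3 -c "
from h import *
go(412,-316,100,0)
go(412,-316,17,0)"
```

```text
time_s: 1.1
eef_pos: [385.7, -338.8, 151.0]
ee_rot: [-0.0, 0.707, 0.708, 0.0]
force: [0.0, -0.3, 0.5]
grip_width: 1.0
grip_force: 0.0
row [0.114 0.132 0.255] spin 0.0 from [ 385.7 -338.8  151. ]
row [0.113 0.132 0.67 ] spin 0.0 from [ 385.7 -338.8  151. ]
```

```bash
python3 -m pendant '[[[0.06,0.07,0.1,0,1],[0.113,0.132,0.3,0,1],[0.113,0.132,0.45,0,1],[0.113,0.132,0.52,0,1],[0.113,0.132,0.58,0,1],[0.113,0.132,0.64,0,1],[0.113,0.132,0.67,0,1],[0.113,0.132,0.67,0,1]]]' 40 && python3 -m pendant '[[[0,0,0,0,0.7],[0,0,0,0,0.6],[0,0,0,0,0.6],[0,0,0,0,0.6],[0,0,0,0,0.6],[0,0,0,0,0.6],[0,0,0,0,0.6]]]' 40
```

```text
time_s: 1.9
eef_pos: [412.0, -316.3, 16.9]
ee_rot: [-0.0, 0.707, 0.707, 0.0]
force: [-0.3, 0.1, -0.6]
grip_width: 1.002
grip_force: 0.0
time_s: 2.6
eef_pos: [412.4, -316.8, 18.4]
ee_rot: [0.001, 0.707, 0.707, -0.0]
force: [-0.5, 1.3, 5.8]
grip_width: 0.77
grip_force: 44.3
```

```bash
python3 -m pendant '[[[0,0,-0.05,0,0.6],[0,0,-0.15,0,0.6],[0,0,-0.3,0,0.6],[0,0,-0.42,0,0.6],[0,0,-0.48,0,0.6],[0,0,-0.5,0,0.6],[0,0,-0.5,0,0.6]]]'; python3 -c "
from h import *
go(610,2.5,118,5.3)"
```

```text
time_s: 3.3
eef_pos: [412.0, -316.3, 117.2]
ee_rot: [-0.0, 0.707, 0.707, 0.0]
force: [-0.4, -0.3, -1.9]
grip_width: 0.768
grip_force: 45.1
row [ 1.593  0.991 -0.004] spin -0.029 from [ 412.  -316.3  117.2]
```

```bash
python3 -m pendant '[[[0.1,0.06,0,0,0.6],[0.25,0.15,0,0,0.6],[0.4,0.25,0,0,0.6],[0.55,0.35,0,0,0.6],[0.7,0.45,0,0,0.6],[0.8,0.5,0,-0.01,0.6],[0.88,0.55,0,-0.02,0.6],[0.95,0.6,0,-0.029,0.6],[1,0.62,0,-0.029,0.6]]]' && python3 -m pendant '[[[0.06,0.04,0,0,0.6],[0.2,0.12,0,0,0.6],[0.35,0.2,0,0,0.6],[0.48,0.29,0,0,0.6],[0.56,0.35,0,0,0.6],[0.6,0.37,0,0,0.6],[0.6,0.37,0,0,0.6]]]'; python3 -c "
from h import *
import cv2
go(610,2.5,22,5.3)
p,d=ctrl.capture('top');cv2.imwrite('pics/t1.png',cv2.resize(p[160:320,230:440],None,fx=3,fy=3))"
```

```text
time_s: 4.2
eef_pos: [536.0, -115.2, 115.9]
ee_rot: [-0.001, 0.674, 0.739, -0.0]
force: [-0.8, -0.3, -1.1]
grip_width: 0.767
grip_force: 45.1
time_s: 4.9
eef_pos: [598.6, 10.6, 116.8]
ee_rot: [-0.0, 0.674, 0.739, -0.0]
force: [1.0, -0.2, -2.4]
grip_width: 0.77
grip_force: 45.1
row [-0.046  0.054  0.474] spin -0.0 from [598.6  10.6 116.8]
```

View pics/t1.png

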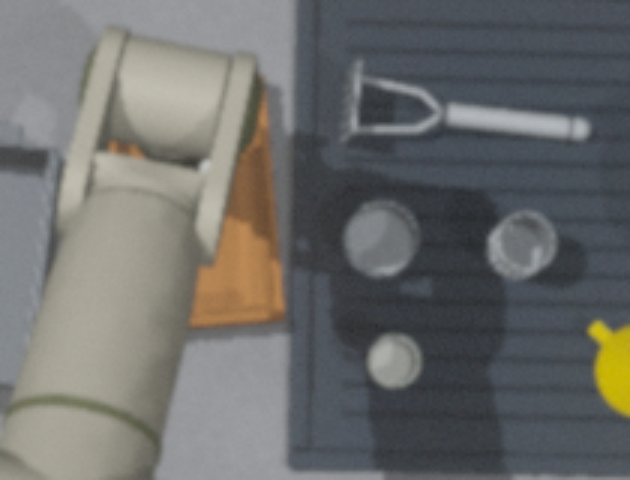

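The picture shows the arm over the tray, and the tins, egg cup (395,360) and masher undisturbed.

```bash
python3 -m pendant '[[[-0.046,0.054,0.1,0,0.6],[-0.046,0.054,0.25,0,0.6],[-0.046,0.054,0.37,0,0.6],[-0.046,0.054,0.42,0,0.6],[-0.046,0.054,0.45,0,0.6],[-0.046,0.054,0.46,0,0.6],[-0.046,0.054,0.465,0,0.6],[-0.046,0.054,0.47,0,0.6],[-0.046,0.054,0.475,0,0.6],[-0.046,0.054,0.48,0,0.6],[-0.046,0.054,0.483,0,0.6]]]'
```

```text
time_s: 6.05
eef_pos: [610.4, 1.8, 20.8]
ee_rot: [0.0, 0.674, 0.739, 0.0]
force: [0.8, -0.2, -1.4]
grip_width: 0.77
grip_force: 45.1
```

```bash
python3 -m pendant '[[[0,0,0.003,0,0.6],[0,0,0.006,0,0.6],[0,0,0.009,0,0.6],[0,0,0.009,0,0.6]]]'
```

```text
time_s: 6.45
eef_pos: [610.4, 1.8, 20.4]
ee_rot: [0.0, 0.674, 0.739, 0.0]
force: [-7.0, 0.7, 12.3]
grip_width: 0.77
grip_force: 46.4
```

```bash
python3 -m pendant '[[[0,0,0,0,0.8],[0,0,0,0,0.85],[0,0,0,0,0.93],[0,0,0,0,0.93],[0,0,-0.04,0,0.93],[0,0,-0.15,0,0.93],[0,0,-0.3,0,0.93],[0,0,-0.45,0,0.93],[0,0,-0.5,0,0.93],[0,0,-0.5,0,0.93]]]'; python3 -c "
from h import *
go(416,-190,120,0);go(525.5,-5.5,120)"
```

```text
time_s: 7.45
eef_pos: [610.9, 1.7, 120.3]
ee_rot: [0.001, 0.674, 0.739, 0.001]
force: [-0.4, -0.5, -0.2]
grip_width: 0.93
grip_force: 0.0
row [-8.650e-01 -1.058e+00 -1.000e-03] spin 0.029 from [610.9   1.7 120.3]
row [ 0.003 -0.429  0.   ] spin None from [610.9   1.7 120.3]
```

```bash
python3 -m pendant '[[[-0.08,-0.1,0,0,0.93],[-0.2,-0.25,0,0,0.93],[-0.35,-0.43,0,0,1],[-0.5,-0.61,0,0.01,1],[-0.65,-0.8,0,0.02,1],[-0.76,-0.93,0,0.029,1],[-0.81,-0.99,0,0.029,1],[-0.81,-0.99,0,0.029,1],[-0.81,-0.99,0,0.029,1]]]'; python3 -c "
from h import *
import cv2
go(416,-190,34,0)
p,d=ctrl.capture('scene');cv2.imwrite('pics/s1.png',cv2.resize(p[180:330,170:430],None,fx=3,fy=3))"
```

```text
time_s: 8.35
eef_pos: [427.9, -177.3, 118.1]
ee_rot: [-0.001, 0.707, 0.707, 0.0]
force: [-0.1, 0.7, 0.1]
grip_width: 1.004
grip_force: 0.0
row [-0.064 -0.059  0.421] spin 0.0 from [ 427.9 -177.3  118.1]
```

View pics/s1.png

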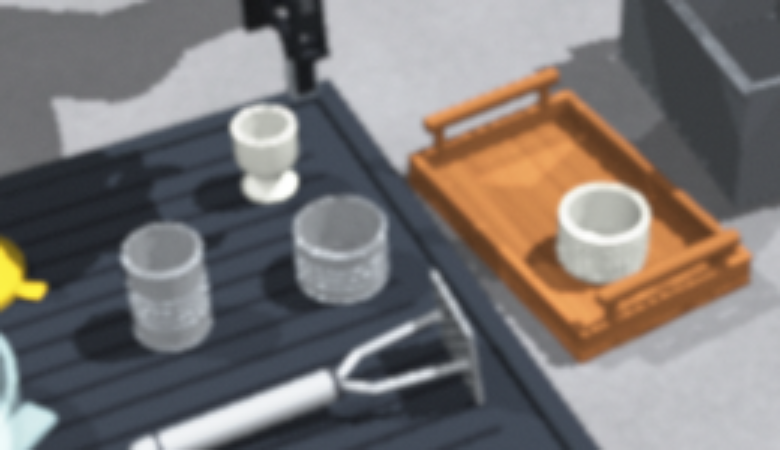

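The ramekin stands upright in the crockery tray (603,232); egg cup at (265,150) is still upright. Now grip the egg cup.

```bash
python3 -m pendant '[[[-0.03,-0.03,0.03,0,1],[-0.064,-0.059,0.12,0,1],[-0.064,-0.059,0.22,0,1],[-0.064,-0.059,0.3,0,1],[-0.064,-0.059,0.36,0,1],[-0.064,-0.059,0.4,0,1],[-0.064,-0.059,0.42,0,1],[-0.064,-0.059,0.42,0,1]]]' 40 && python3 -m pendant '[[[0,0,0,0,0.8],[0,0,0,0,0.7],[0,0,0,0,0.6],[0,0,0,0,0.5],[0,0,0,0,0.4],[0,0,0,0,0.4],[0,0,0,0,0.4],[0,0,0,0,0.4],[0,0,0,0,0.4]]]' 30
```

```text
time_s: 9.2
eef_pos: [416.1, -190.3, 34.5]
ee_rot: [-0.0, 0.707, 0.707, -0.0]
force: [0.1, -0.5, 0.2]
grip_width: 0.997
grip_force: 0.0
time_s: 10.1
eef_pos: [416.6, -190.8, 35.5]
ee_rot: [0.001, 0.707, 0.707, 0.0]
force: [0.5, -0.4, 6.7]
grip_width: 0.546
grip_force: 30.1
```

```bash
python3 -m pendant '[[[0,0,-0.05,0,0.4],[0,0,-0.15,0,0.4],[0,0,-0.28,0,0.4],[0,0,-0.38,0,0.4],[0,0,-0.43,0,0.4],[0,0,-0.45,0,0.4]]]' && python3 -m pendant '[[[0.07,0.04,0,0,0.4],[0.2,0.12,0,0,0.4],[0.35,0.2,0,0,0.4],[0.5,0.3,0,-0.01,0.4],[0.65,0.38,0,-0.02,0.4],[0.78,0.46,0,-0.029,0.4],[0.87,0.51,0,-0.029,0.4],[0.92,0.54,0,-0.029,0.4],[0.92,0.54,0,-0.029,0.4],[0.92,0.54,0,-0.029,0.4]]]'; python3 -c "
from h import *
go(523.5,-5.7,40,5.3)"
```

```text
time_s: 10.7
eef_pos: [416.3, -190.6, 125.8]
ee_rot: [0.001, 0.707, 0.707, 0.0]
force: [0.0, -0.1, -1.4]
grip_width: 0.546
grip_force: 31.0
time_s: 11.7
eef_pos: [523.6, -7.0, 124.5]
ee_rot: [-0.0, 0.674, 0.739, -0.0]
force: [-0.2, 0.0, -1.0]
grip_width: 0.549
grip_force: 31.1
row [0.006 0.    0.422] spin -0.0 from [523.6  -7.  124.5]
```

```bash
python3 -m pendant '[[[0,0,0.06,0,0.4],[0,0,0.18,0,0.4],[0,0,0.29,0,0.4],[0,0,0.36,0,0.4],[0,0,0.39,0,0.4],[0,0,0.405,0,0.4],[0,0,0.415,0,0.4],[0,0,0.42,0,0.4],[0,0,0.425,0,0.4],[0,0,0.43,0,0.4],[0,0,0.433,0,0.4]]]' && python3 -m pendant '[[[0,0,0.003,0,0.4],[0,0,0.006,0,0.4],[0,0,0.006,0,0.4]]]'
```

```text
time_s: 12.8
eef_pos: [524.2, -6.4, 38.4]
ee_rot: [0.0, 0.674, 0.739, 0.0]
force: [0.5, 0.3, -1.2]
grip_width: 0.548
grip_force: 31.1
time_s: 13.1
eef_pos: [524.3, -6.4, 37.5]
ee_rot: [0.0, 0.674, 0.739, 0.0]
force: [-0.9, -0.3, 3.8]
grip_width: 0.55
grip_force: 31.2
```

```bash
python3 -m pendant '[[[0,0,0,0,0.6],[0,0,0,0,0.65],[0,0,0,0,0.72],[0,0,0,0,0.72],[0,0,-0.04,0,0.72],[0,0,-0.15,0,0.72],[0,0,-0.3,0,0.72],[0,0,-0.42,0,0.72],[0,0,-0.45,0,0.72],[0,0,-0.45,0,0.72]]]'; python3 -c "
from h import *
go(534,-178.5,128,0);go(534,-178.5,22,0)"
```

```text
time_s: 14.1
eef_pos: [524.3, -6.4, 127.7]
ee_rot: [0.001, 0.674, 0.739, 0.0]
force: [0.7, 0.1, -0.7]
grip_width: 0.721
grip_force: 0.0
row [-0.861 -0.031 -0.001] spin 0.029 from [524.3  -6.4 127.7]
row [-0.861 -0.032  0.529] spin 0.029 from [524.3  -6.4 127.7]
```

```bash
python3 -m pendant '[[[-0.08,0,0,0,1],[-0.22,-0.01,0,0,1],[-0.4,-0.01,0,0,1],[-0.58,-0.02,0,0.01,1],[-0.72,-0.03,0,0.029,1],[-0.82,-0.03,0,0.029,1],[-0.86,-0.032,0.05,0.029,1],[-0.86,-0.032,0.15,0.029,1],[-0.86,-0.032,0.25,0.029,1],[-0.86,-0.032,0.3,0.029,1],[-0.86,-0.032,0.32,0.029,1]]]'; python3 -c "
from h import *
import cv2
go(534,-178.5,18,0)
p,d=ctrl.capture('scene');cv2.imwrite('pics/s2.png',cv2.resize(p[170:330,170:430],None,fx=3,fy=3))"
```

```text
time_s: 15.2
eef_pos: [532.7, -177.8, 61.3]
ee_rot: [-0.001, 0.707, 0.707, -0.0]
force: [0.5, 0.4, 0.9]
grip_width: 0.999
grip_force: 0.0
row [-0.004  0.007  0.217] spin 0.0 from [ 532.7 -177.8   61.3]
```

View pics/s2.png

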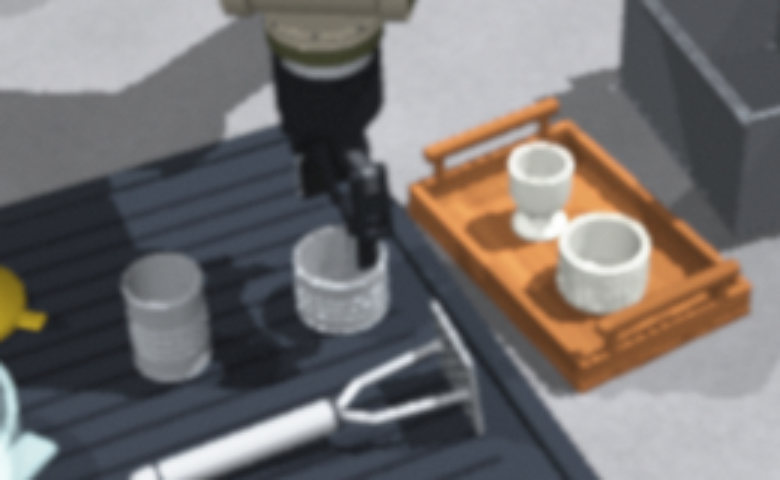

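Egg cup (540,190) and ramekin (603,260) both stand upright in the tray; the open fingers are over the low tin. Grip it.

```bash
python3 -c "
from h import *
for x in (534+43,534-43,534-33,534+33):
  q=proj([x,-178,70 if abs(x-534)>40 else 54],'scene');print(((q-[170,170])*3).round())"; python3 -m pendant '[[[0,0.007,0.03,0,1],[0,0.007,0.07,0,1],[0,0.007,0.12,0,1],[0,0.007,0.17,0,1],[0,0.007,0.21,0,1],[0,0.007,0.217,0,1],[0,0.007,0.217,0,1]]]' 25
```

```text
[365. 269.]
[317. 200.]
[324. 224.]
[360. 277.]
time_s: 15.95
eef_pos: [534.8, -178.2, 19.4]
ee_rot: [-0.0, 0.707, 0.707, -0.0]
force: [0.0, -0.7, -0.3]
grip_width: 1.002
grip_force: 0.0
```

```bash
python3 -m pendant '[[[0,0,0,0,0.7],[0,0,0,0,0.6],[0,0,0,0,0.6],[0,0,0,0,0.6],[0,0,0,0,0.6],[0,0,0,0,0.6],[0,0,-0.05,0,0.6],[0,0,-0.2,0,0.6],[0,0,-0.4,0,0.6],[0,0,-0.6,0,0.6],[0,0,-0.72,0,0.6],[0,0,-0.74,0,0.6]]]' 25; python3 -c "
from h import *
go(453,214,160,-4)"
```

```text
time_s: 17.15
eef_pos: [535.9, -178.8, 171.2]
ee_rot: [0.003, 0.707, 0.707, 0.001]
force: [0.0, 0.3, -0.8]
grip_width: 0.78
grip_force: 28.3
row [ 1.964 -0.414  0.048] spin 0.022 from [ 535.9 -178.8  171.2]
```

```bash
python3 -m pendant '[[[0.08,-0.02,0,0,0.6],[0.22,-0.05,0,0,0.6],[0.4,-0.08,0,0,0.6],[0.6,-0.13,0,0,0.6],[0.8,-0.17,0,0.01,0.6],[0.98,-0.2,0,0.02,0.6]]]' && python3 -m pendant '[[[0.2,-0.05,0,0,0.6],[0.4,-0.08,0,0,0.6],[0.6,-0.13,0,0,0.6],[0.76,-0.16,0,0,0.6],[0.88,-0.19,0,0,0.6],[0.96,-0.2,0,0,0.6],[0.99,-0.21,0,0,0.6],[0.99,-0.21,0,0,0.6],[0.99,-0.21,0,0,0.6]]]'; python3 -c "
from h import *
import cv2
go(453,214,70,-4)
p,d=ctrl.capture('scene');cv2.imwrite('pics/s3.png',cv2.resize(p[60:260,330:590],None,fx=2.5,fy=2.5))"
```

```text
time_s: 17.75
eef_pos: [492.7, 20.3, 166.0]
ee_rot: [-0.002, 0.729, 0.684, -0.001]
force: [0.8, -0.5, -1.7]
grip_width: 0.78
grip_force: 28.3
time_s: 18.65
eef_pos: [464.8, 217.4, 167.1]
ee_rot: [-0.0, 0.729, 0.685, -0.001]
force: [0.1, 0.1, 0.1]
grip_width: 0.781
grip_force: 28.3
row [-0.021 -0.057  0.486] spin 0.002 from [464.8 217.4 167.1]
```

View pics/s3.png

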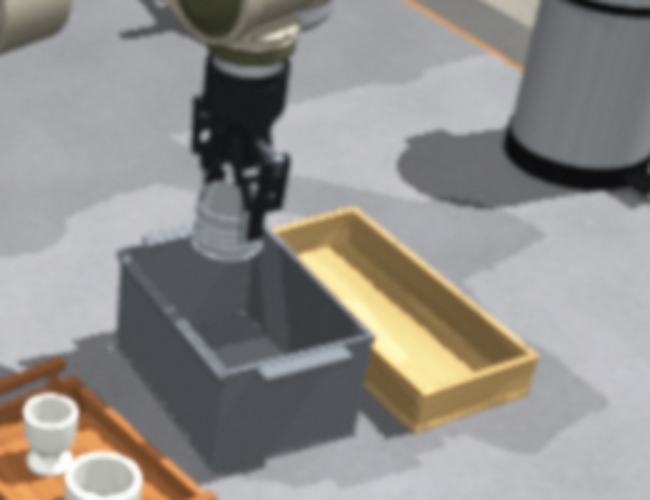

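The tin (225,220) hangs over the tub's near half. Lower and release.

```bash
python3 -m pendant '[[[-0.02,-0.05,0.05,0,0.6],[-0.02,-0.05,0.15,0,0.6],[-0.02,-0.05,0.28,0,0.6],[-0.02,-0.05,0.4,0,0.6],[-0.02,-0.05,0.46,0,0.6],[-0.02,-0.05,0.48,0,0.6],[-0.02,-0.05,0.48,0,0.85],[-0.02,-0.05,0.48,0,0.93],[-0.02,-0.05,0.48,0,0.93],[-0.02,-0.05,0.48,0,0.93],[-0.02,-0.05,0.48,0,0.93]]]' && python3 -m pendant '[[[0,0,-0.05,0,0.93],[0,0,-0.2,0,0.93],[0,0,-0.35,0,0.93],[0,0,-0.45,0,0.93],[0,0,-0.48,0,0.93]]]';  python3 -c "
from h import *
go(531,-311.5,150,0)"
```

```text
time_s: 19.8
eef_pos: [455.1, 214.6, 72.1]
ee_rot: [0.0, 0.729, 0.685, 0.0]
force: [-0.2, -0.2, 0.3]
grip_width: 0.932
grip_force: 0.0
time_s: 20.3
eef_pos: [455.8, 214.8, 170.4]
ee_rot: [0.001, 0.729, 0.685, 0.002]
force: [0.4, -0.5, -0.1]
grip_width: 0.929
grip_force: 0.0
row [-2.603  0.538  0.101] spin -0.02 from [455.8 214.8 170.4]
```

```bash
python3 -m pendant '[[[-0.1,0.02,0,0,1],[-0.3,0.06,0,0,1],[-0.55,0.11,0,0,1],[-0.8,0.16,0,-0.01,1],[-1,0.2,0,-0.02,1]]]' && python3 -m pendant '[[[-0.25,0.05,0,0,1],[-0.5,0.1,0,0,1],[-0.75,0.15,0,0,1],[-0.9,0.18,0,0,1],[-1,0.2,0,0,1],[-1,0.2,0,0,1]]]'; python3 -c "
from h import *
go(531,-311.5,110,0);go(531,-311.5,40,0)"
```

```text
time_s: 20.8
eef_pos: [482.1, 10.3, 167.3]
ee_rot: [-0.0, 0.707, 0.708, -0.0]
force: [0.4, 0.5, 0.1]
grip_width: 1.0
grip_force: 0.0
time_s: 21.4
eef_pos: [522.3, -189.6, 166.8]
ee_rot: [-0.0, 0.708, 0.706, -0.0]
force: [-0.3, 1.0, 0.5]
grip_width: 0.998
grip_force: 0.0
row [-0.609  0.045  0.284] spin -0.001 from [ 522.3 -189.6  166.8]
row [-0.609  0.046  0.634] spin -0.001 from [ 522.3 -189.6  166.8]
```

```bash
python3 -m pendant '[[[-0.15,0.01,0,0,1],[-0.35,0.03,0.05,0,1],[-0.5,0.04,0.1,0,1],[-0.58,0.045,0.18,0,1],[-0.609,0.045,0.28,0,1],[-0.609,0.045,0.38,0,1],[-0.609,0.045,0.46,0,1],[-0.609,0.045,0.53,0,1],[-0.609,0.045,0.58,0,1],[-0.609,0.045,0.61,0,1],[-0.609,0.045,0.61,0,1]]]' && python3 -m pendant '[[[0,0,0,0,0.7],[0,0,0,0,0.5],[0,0,0,0,0.5],[0,0,0,0,0.5],[0,0,0,0,0.5],[0,0,0,0,0.5],[0,0,0,0,0.5],[0,0,-0.05,0,0.5],[0,0,-0.2,0,0.5],[0,0,-0.4,0,0.5],[0,0,-0.6,0,0.5],[0,0,-0.78,0,0.5]]]' 25; python3 -c "
from h import *
go(543,208,195,-4)"
```

```text
time_s: 22.5
eef_pos: [531.5, -308.9, 45.2]
ee_rot: [-0.0, 0.707, 0.707, -0.0]
force: [0.1, -0.1, 0.7]
grip_width: 1.004
grip_force: 0.0
time_s: 23.7
eef_pos: [531.5, -309.2, 204.2]
ee_rot: [0.0, 0.707, 0.707, 0.0]
force: [-0.4, -0.3, 0.4]
grip_width: 0.618
grip_force: 26.5
row [2.586 0.059 0.045] spin 0.022 from [ 531.5 -309.2  204.2]
```

```bash
python3 -m pendant '[[[0.1,0,0,0,0.5],[0.3,0,0,0,0.5],[0.5,0.01,0,0,0.5],[0.75,0.01,0,0,0.5],[1,0.02,0,0,0.5]]]' && python3 -m pendant '[[[0.25,0,0,0,0.5],[0.5,0.01,0,0,0.5],[0.75,0.01,0,0.01,0.5],[1,0.02,0,0.02,0.5]]]' && python3 -m pendant '[[[0.2,0,0,0,0.5],[0.4,0,0,0,0.5],[0.52,0,0,0,0.5],[0.58,0.01,0,0,0.5],[0.58,0.01,0,0,0.5]]]'; python3 -c "
from h import *
go(543,208,85,-4)"
```

```text
time_s: 24.2
eef_pos: [534.9, -107.7, 202.1]
ee_rot: [-0.0, 0.707, 0.707, 0.0]
force: [0.2, 0.4, -0.0]
grip_width: 0.618
grip_force: 26.5
time_s: 24.6
eef_pos: [538.8, 92.6, 202.3]
ee_rot: [0.0, 0.729, 0.684, 0.0]
force: [0.7, -0.2, -0.1]
grip_width: 0.618
grip_force: 26.5
time_s: 25.1
eef_pos: [548.6, 206.9, 201.7]
ee_rot: [0.0, 0.728, 0.685, -0.0]
force: [-0.5, 0.3, -1.1]
grip_width: 0.622
grip_force: 26.5
row [ 0.004 -0.028  0.584] spin 0.003 from [548.6 206.9 201.7]
```

```bash
python3 -m pendant '[[[0,-0.02,0.05,0,0.5],[0,-0.02,0.2,0,0.5],[0,-0.02,0.35,0,0.5],[0,-0.02,0.5,0,0.5],[0,-0.02,0.6,0,0.5],[0,-0.02,0.62,0,0.5],[0,-0.02,0.62,0,0.5],[0,-0.02,0.62,0,0.7],[0,-0.02,0.62,0,0.8],[0,-0.02,0.62,0,0.8],[0,-0.02,0.62,0,0.8]]]' && python3 -m pendant '[[[0,0,-0.05,0,0.8],[0,0,-0.2,0,0.8],[0,0,-0.4,0,0.8],[0,0,-0.5,0,0.8],[0,0,-0.5,0,0.8]]]';  python3 -c "
from h import *
go(656,-273,150,-3.4)"
```

```text
time_s: 26.2
eef_pos: [544.8, 206.5, 78.2]
ee_rot: [0.0, 0.729, 0.685, 0.0]
force: [0.3, -0.0, -0.4]
grip_width: 0.802
grip_force: 0.0
time_s: 26.7
eef_pos: [545.9, 206.8, 181.7]
ee_rot: [0.002, 0.729, 0.685, 0.003]
force: [0.3, 0.2, 0.4]
grip_width: 0.798
grip_force: 0.0
row [-2.36   0.697  0.159] spin -0.001 from [545.9 206.8 181.7]
```

```bash
python3 -m pendant '[[[-0.1,0.03,0,0,0.7],[-0.3,0.09,0,0,0.7],[-0.55,0.16,0,0,0.7],[-0.8,0.23,0,0,0.7],[-1,0.29,0,0,0.7]]]' && python3 -m pendant '[[[-0.25,0.08,0,0,0.7],[-0.5,0.15,0,0,0.7],[-0.75,0.22,0,0,0.7],[-0.98,0.29,0,0,0.7],[-0.98,0.29,0,0,0.7]]]';  python3 -c "
from h import *
import cv2
p,d=ctrl.capture('top');cv2.imwrite('pics/t2.png',cv2.resize(p[170:310,115:470],None,fx=2.2,fy=2.2))
go(656,-273,70,-3.4);go(656,-273,11,-3.4)"
```

```text
time_s: 27.2
eef_pos: [589.8, 1.2, 177.1]
ee_rot: [-0.0, 0.729, 0.685, -0.0]
force: [0.3, 0.5, 0.4]
grip_width: 0.698
grip_force: 0.0
time_s: 27.7
eef_pos: [635.3, -201.4, 176.0]
ee_rot: [-0.0, 0.731, 0.683, -0.001]
force: [-0.7, 0.2, 0.1]
grip_width: 0.698
grip_force: 0.0
row [-0.361  0.129  0.53 ] spin -0.002 from [ 635.2 -199.3  176.1]
row [-0.361  0.129  0.825] spin -0.002 from [ 635.2 -199.3  176.1]
```

View pics/t2.png

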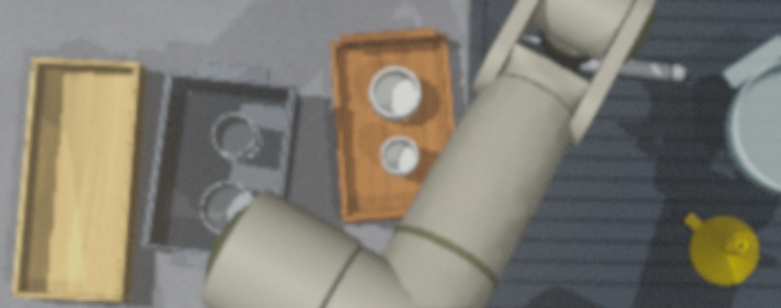

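Both tins are in the tub (238,135 and 225,205), and the crockery is standing in its tray (395,92 and 400,155). Next the masher.

```bash
python3 -m pendant '[[[-0.1,0.03,0.05,0,0.7],[-0.25,0.08,0.15,0,0.7],[-0.36,0.13,0.3,0,0.7],[-0.36,0.13,0.45,0,0.7],[-0.36,0.13,0.6,0,0.7],[-0.36,0.13,0.7,0,0.7],[-0.36,0.13,0.77,0,0.7],[-0.36,0.13,0.8,0,0.7],[-0.36,0.13,0.82,0,0.7],[-0.36,0.13,0.82,0,0.7]]]' && python3 -m pendant '[[[0,0,0,0,0.5],[0,0,0,0,0.3],[0,0,0,0,0.1],[0,0,0,0,0.1],[0,0,0,0,0.1],[0,0,0,0,0.1],[0,0,0,0,0.1],[0,0,0,0,0.1],[0,0,0,0,0.1],[0,0,0,0,0.1]]]' 80
```

```text
time_s: 28.75
eef_pos: [657.4, -269.3, 14.2]
ee_rot: [0.0, 0.729, 0.685, 0.0]
force: [0.2, -0.8, 0.6]
grip_width: 0.698
grip_force: 0.0
time_s: 29.75
eef_pos: [657.5, -269.7, 14.7]
ee_rot: [0.001, 0.729, 0.685, 0.0]
force: [-2.0, -0.4, 5.6]
grip_width: 0.228
grip_force: 78.2
```

```bash
python3 -m pendant '[[[0,0,-0.05,0,0.1],[0,0,-0.15,0,0.1],[0,0,-0.3,0,0.1],[0,0,-0.5,0,0.1],[0,0,-0.7,0,0.1],[0,0,-0.82,0,0.1],[0,0,-0.87,0,0.1],[0,0,-0.88,0,0.1]]]'; python3 -c "
from h import *
go(487,405,190,89.5);go(487,405,190,-88)"
```

```text
time_s: 30.55
eef_pos: [657.2, -269.5, 190.2]
ee_rot: [0.0, 0.729, 0.685, 0.0]
force: [0.8, 0.3, -3.0]
grip_width: 0.23
grip_force: 78.4
row [ 3.313e+00 -1.059e+00 -1.000e-03] spin 0.483 from [ 657.2 -269.5  190.2]
row [ 3.313e+00 -1.059e+00 -1.000e-03] spin 0.469 from [ 657.2 -269.5  190.2]
```

```bash
python3 -m pendant '[[[0.08,-0.03,0,0,0.1],[0.22,-0.07,0,0,0.1],[0.42,-0.13,0,0,0.1],[0.62,-0.2,0,0,0.1],[0.82,-0.26,0,0,0.1],[1,-0.32,0,0,0.1]]]' && python3 -m pendant '[[[0.2,-0.06,0,0,0.1],[0.4,-0.13,0,0,0.1],[0.6,-0.2,0,0,0.1],[0.8,-0.26,0,0,0.1],[0.92,-0.3,0,0,0.1],[1,-0.32,0,0,0.1],[1,-0.32,0,0,0.1]]]' && python3 -m pendant '[[[0.05,-0.02,0,-0.03,0.1],[0.15,-0.05,0,-0.07,0.1],[0.3,-0.1,0,-0.11,0.1],[0.45,-0.15,0,-0.155,0.1],[0.6,-0.2,0,-0.2,0.1],[0.7,-0.23,0,-0.245,0.1],[0.8,-0.26,0,-0.29,0.1],[0.9,-0.29,0,-0.335,0.1],[1,-0.32,0,-0.38,0.1],[1,-0.32,0,-0.425,0.1],[1,-0.32,0,-0.47,0.1],[1,-0.32,0,-0.515,0.1]]]'; python3 -c "
from h import *
go(487,405,190,89.5);print(ctrl.sense()['joints'])"
```

```text
time_s: 31.15
eef_pos: [604.3, -63.8, 187.7]
ee_rot: [-0.002, 0.729, 0.685, -0.001]
force: [1.3, 0.4, -1.1]
grip_width: 0.229
grip_force: 78.5
time_s: 31.85
eef_pos: [553.6, 139.1, 188.5]
ee_rot: [-0.001, 0.728, 0.686, -0.001]
force: [-0.7, 0.1, -1.5]
grip_width: 0.226
grip_force: 78.5
time_s: 33.05
eef_pos: [503.6, 340.1, 188.7]
ee_rot: [-0.001, 0.005, 1.0, -0.0]
force: [0.2, 0.3, -1.3]
grip_width: 0.228
grip_force: 78.5
row [ 0.086  0.323 -0.007] spin -0.001 from [503.6 340.1 188.7]
[ 4.01654319e-01  5.28795738e-01  1.29239641e+00 -4.44774210e-04
  1.32190293e+00 -1.15848225e+00]
```

```bash
python3 -m pendant '[[[0.02,0.06,0,0,0.1],[0.05,0.17,0,0,0.1],[0.07,0.26,0,0,0.1],[0.086,0.31,0,0,0.1],[0.086,0.323,0,0,0.1],[0.086,0.323,0.05,0,0.1],[0.086,0.323,0.15,0,0.1],[0.086,0.323,0.25,0,0.1],[0.086,0.323,0.3,0,0.1],[0.086,0.323,0.3,0,0.1]]]'; python3 -c "
from h import *
import cv2
p,d=ctrl.capture('scene');cv2.imwrite('pics/s4.png',cv2.resize(p[60:260,330:590],None,fx=2.5,fy=2.5))
go(487,405,16,89.5)"
```

```text
time_s: 34.05
eef_pos: [486.3, 405.2, 128.0]
ee_rot: [-0.001, 0.008, 1.0, -0.001]
force: [0.3, -0.5, -2.1]
grip_width: 0.229
grip_force: 78.5
row [-0.001 -0.003  0.567] spin -0.002 from [486.8 405.7 129.4]
```

View pics/s4.png

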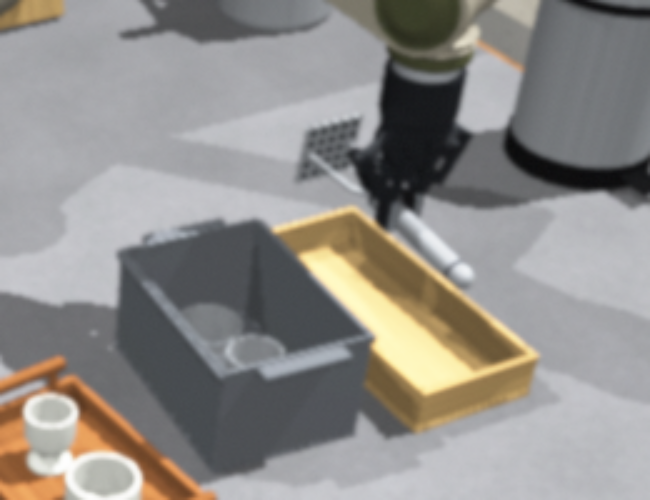

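The masher hangs aligned over the utensil tray, head toward (330,150), handle end (462,272). Lower it.

```bash
python3 -m pendant '[[[0,0,0.05,0,0.1],[0,0,0.15,0,0.1],[0,0,0.28,0,0.1],[0,0,0.4,0,0.1],[0,0,0.48,0,0.1],[0,0,0.52,0,0.1],[0,0,0.54,0,0.1],[0,0,0.55,0,0.1],[0,0,0.56,0,0.1],[0,0,0.565,0,0.1],[0,0,0.565,0,0.1]]]'
```

```text
time_s: 35.2
eef_pos: [486.8, 406.3, 17.0]
ee_rot: [0.0, 0.008, 1.0, 0.0]
force: [1.0, 0.9, -2.2]
grip_width: 0.224
grip_force: 78.5
```

```bash
python3 -m pendant '[[[0,0,0.005,0,0.1],[0,0,0.01,0,0.1],[0,0,0.01,0,0.1],[0,0,0.01,0,0.35],[0,0,0.01,0,0.55],[0,0,0.01,0,0.55],[0,0,0.01,0,0.55],[0,0,0.01,0,0.55]]]' && python3 -m pendant '[[[0,0,-0.05,0,0.55],[0,0,-0.15,0,0.55],[0,0,-0.3,0,0.55],[0,0,-0.5,0,0.55],[0,0,-0.7,0,0.55],[0,0,-0.85,0,0.55],[0,0,-0.9,0,0.55],[0,-0.1,-0.9,0,0.55]]]'
```

```text
time_s: 36.0
eef_pos: [486.7, 406.2, 14.7]
ee_rot: [0.0, 0.008, 1.0, -0.0]
force: [0.5, -0.7, 0.2]
grip_width: 0.549
grip_force: 0.0
time_s: 36.8
eef_pos: [486.4, 387.4, 196.3]
ee_rot: [0.001, 0.007, 1.0, 0.001]
force: [0.1, -0.6, -0.2]
grip_width: 0.553
grip_force: 0.0
```

```bash
python3 -m pendant '[[[0,-0.1,0,0,0.55],[0,-0.3,0,0,0.55],[0,-0.5,0,0,0.55],[0,-0.7,0,0,0.55],[0,-0.9,0,0,0.55],[0,-1,0,0,0.55],[0,-1,0,0,0.55],[0,-1,0,0,0.55]]]' && python3 -m pendant '[[[0,-0.1,0,0,0.55],[0,-0.3,0,0,0.55],[0,-0.5,0,0,0.55],[0,-0.7,0,0,0.55],[0,-0.9,0,0,0.55],[0,-1,0,0,0.55],[0,-1,0,0,0.55],[0,-1,0,0,0.55]]]'; python3 -c "
from h import *
import cv2
p,d=ctrl.capture('scene');cv2.imwrite('pics/s5.png',p)
p,d=ctrl.capture('top');cv2.imwrite('pics/t5.png',cv2.resize(p[160:330,110:520],None,fx=1.9,fy=1.9))"
```

```text
time_s: 37.6
eef_pos: [483.2, 186.3, 194.4]
ee_rot: [-0.0, 0.008, 1.0, 0.0]
force: [-0.1, 0.4, -0.4]
grip_width: 0.55
grip_force: 0.0
time_s: 38.4
eef_pos: [480.4, -12.7, 194.5]
ee_rot: [-0.0, 0.007, 1.0, 0.0]
force: [0.2, 0.0, 1.1]
grip_width: 0.553
grip_force: 0.0
```

View pics/t5.png

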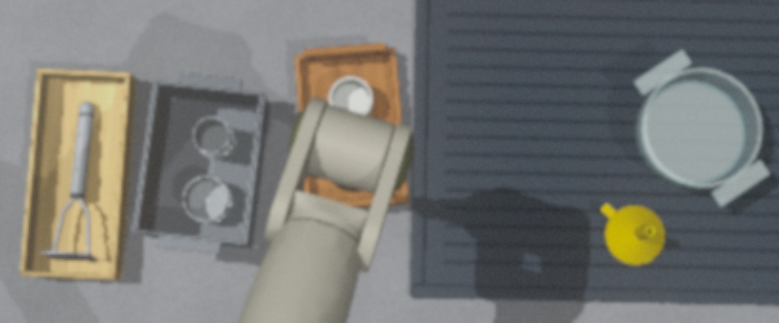

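View pics/s5.png

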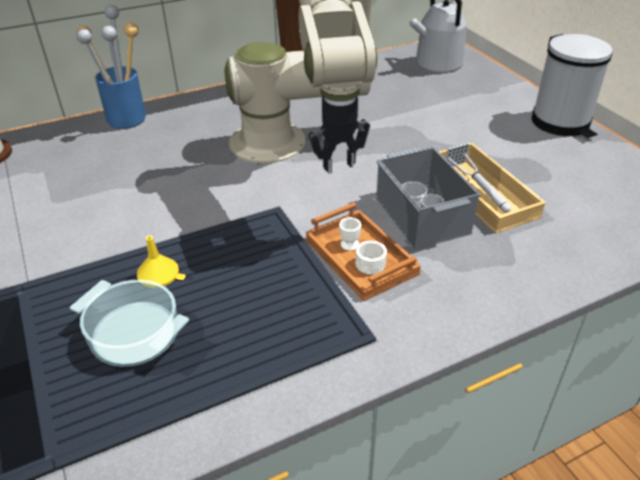

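Everything is in place: masher lengthways in the utensil tray (80,180 top view), tins in the tub, crockery upright, and the funnel and casserole unmoved. I'm handing it in.

```bash
python3 -c "
from rig import ctrl
print(ctrl.finish_job())"
```

```text
the job is handed in; nothing more can be done
None
```

I handed the job in at about 38 s. The final pictures showed the masher flat in the utensil tray, the ramekin and egg cup upright in the crockery tray, both tins in the tub, and the funnel and casserole where they were; `finish_job` gave no verdict.

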